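# Run a rosette blank along the fence into its pocket and close the turn-button

### The arm

A 6-joint arm with a two-finger parallel gripper is mounted at the origin on the work surface. World frame = base frame: x ahead of the robot, y to its left, z up, the work surface at z = 0. Lengths are in mm, angles in degrees, forces in N, time in s.
With the tool pointing down it reaches from about 250 to 775 mm from the base axis. Payload 8.9 kg.
Tool frame: the origin (TCP) lies on the mounting face of the last link; the fingertips stand 173 mm ahead of it and the grasp point (between the pads) lies 155 mm ahead of it; y points along the fingers, x is the direction in which the jaws open and shut, and the axes are right-handed (so a half turn about y gives the same grasp; the last joint's range is limited). The gripper opens to 85 mm and grips with 20 to 120 N. Pads are 22 mm wide; open, the fingers measure 114 mm over their backs; the gripper's body (76 mm by 85 mm) begins 54 mm behind the grasp point. The pads swing forward as they close: fully open they stand 13 mm farther back than shut.
Start: joints at [-84.528, 16.656, -8.789, 64.555, 0, 82.019], TCP at [122.142, -510.593, 404.705] pointing down, gripper open.
Joint ranges: [-144.48, 144.48], [-52.06, 99.96], [-74.48, 78.29], [-112.23, 115.85], [-86.99, 84.42], [-180, 180]. Speed limits (degrees/s): [127.2, 127.2, 159.86, 180, 180, 180].

### API

Orientations are given as a 3x3 rotation matrix whose columns are the frame's x, y, z axes.
In Python, from plant import arm gives the robot as it stands.
- The arm moves only by the tool move_arm, never from a script. Its argument "commands" is a list of rows, each an object with "delta_pos": the shift along the tool's x, y, z scaled (see below), a list of three; "delta_rot": the turn, a rotation vector about the tool's x, y, z scaled (see below), a list of three; "gripper": the closure, from 0 (fully open) to 1 (shut). In form: [{"delta_pos": [tx, ty, tz], "delta_rot": [wx, wy, wz], "gripper": gripper}, ...]. A call has 1 to 12 rows; each row shifts and turns the commanded pose from where the row before left it, along the tool's axes as they then stand; what a row does not reach is not made up. The controller multiplies each number of a shift by 2 cm and each number of a turn by 4 degrees. A row lasts 1/12 s, in which the tool goes at most 41.7 mm and 7.16 degrees, less where a joint would pass 70% of its speed; a pose out of reach is approached as far as the arm can. A call with a number of a shift or a turn outside -1 to 1 is refused whole. A call with a gripper value outside its range is refused whole. The fingers move at their own pace and stop on an object; the grip force is fixed at half the most. Time passes only in rows, so rows that do not move let the fingers close. It gives the time, the measured TCP pose, the force and the opening at its end, in the units of the state.
- arm.sense(): the state, without advancing time (a new reading comes with each control period).
- arm.capture(name): name is "scene" or "top"; returns (picture, depth): 384x512x3 uint8, red, green, blue; 384x512 float32, mm along the optical axis (not along the pixel's ray), 0 where there is no reading.
- arm.camera_info(name): a dict with "intrinsics" (3x3 intrinsics, pixels), "extrinsics" (4x4, takes a point from camera to world coordinates). Camera axes: x right, y down, z forward; pixel columns grow to the right and rows downward; lengths in mm; the calibration is good to about 2 mm. A picture is of the moment at which its call begins. camera_info takes no time and is no camera call.
- arm.finish_job(): hands the job in, once; it reports no verdict.
Trained networks look in the newest picture that a camera, given by its name, has taken for a name from the list of things; names that differ only in an ending like _2 or _b are one class to them, and where a whole thing is asked for, a point or a joint stands for the part that bears it (a point fixed in the world has none). Each returns a list of dicts, best first, with "score" (0 to 1); they miss things now and then, are a little off and sometimes report something else, mostly with a low value. They report only what shows in the picture. A call takes as long as a camera call. They do not tell look-alikes from the thing itself.
- arm.boxes_of(name, camera): "rect" ([left, top, right, bottom] in pixels, round what is visible of it).
- arm.regions_of(name, camera): "pixels" (384x512 bool, what is visible of it) and "rect" ([left, top, right, bottom] in pixels, round what is visible of it).
- arm.place_of(name, camera): "at" ([column, row] in pixels: a listed point, or the origin of a listed thing).
The state is a dict: "clock": time; "qpos": joint angles; "qvel": joint speeds; "tau": joint torques, N m; "tcp_pos": TCP position; "orientation": TCP orientation; "contact_force": force on the tool from outside, world axes, zero at the start; "torque": the same for the moment, N m; "gripper_width": finger opening in mm.
Only numpy, scipy, OpenCV 4.12 (cv2) and the standard library are available. Lean on these libraries where they do the work, as an engineer would, in place of code of your own. Each camera call takes 0.05 s, during which the arm holds its last target. There are 200 camera calls.

### The job

On the carver's holding board, press the square rosette blank up against the long fence with the fingertips, slide it along the fence until it is fully home in the corner pocket, against the end stop, and then push the wooden turn-button round, as far as it goes, so that it stands across behind the blank. Do all of it by touch alone: the blank is never picked up or tipped but stays flat on the board and is run in along the fence, and the tools and the round carving lying about stay where they are.

Things in the scene. Friction and masses are not known exactly. Their poses are not given: they have to be found in the camera images.
- blank: The loose workpiece: a light-wood square rosette blank, about 50 g: a base 70 x 70 mm and 14 mm thick with a round flat-topped boss 44 mm across and 10 mm high on its middle (24 mm high in all; pencil lines cross on the boss). Origin at the centre of its underside, z up; its sides run along its x and y. Starts near the end of the board away from the pocket, up to 0.5 rad askew.
- board: The holding board, fixed to the bench: dark-faced plywood 240 mm (x) by 340 mm (y), 18 mm thick; origin at the centre of its underside, so its top is at z = 18 mm. Its x points away from the robot, give or take a yaw of up to 0.3 rad. Fence, end stop and keeper on its top form the corner pocket, 75 mm wide for the 70 mm blank and open towards board -y. Waxed: wood slides on it easily (friction about 0.3).
- fence (a point): The long fence: a wooden strip 20 mm high and 25 mm thick along the board's far edge, from board y = -170 to +160 mm, its face (towards the robot) at board x = +85 mm. The point is on that face's lower edge, at board y = 0; axes as the board's.
- end_stop (a point): The end stop: a strip 20 mm high and 25 mm thick at the board's +y (left) end, its face at board y = +135 mm, from board x = -13 to +85 mm. The point is on that face's lower edge, at board x = +50 mm; axes as the board's.
- keeper (a point): The keeper: a lower strip, 14 mm high, that closes the pocket on the robot's side: from board x = -14 to +10 mm and y = +85 to +135 mm. The point is at the pocket's mouth: the bottom of its corner at board x = +10, y = +85 mm; axes as the board's.
- pocket (a point): Where the centre of the blank's underside is when the blank is home: on the board's top at board x = +50 mm, y = +100 mm; axes as the board's (x towards the fence, y along the fence into the end stop).
- button_pivot (a point): The screw on which the turn-button turns, half-way up the button: at board x = -4 mm, y = +52 mm, 7 mm above the board's top, on the near side of the blank's way along the fence.
- button_nose (a point): The tip of the turn-button's long end, 50 mm from the pivot, half-way up. The button is a plain wooden bar with round ends, 20 mm wide, 12 mm thick, lying 1 mm above the board's top (so from 1 to 13 mm above it); its short end reaches 18 mm past the pivot.
- turn_button (a joint): Angle of the turn-button (rad), growing anticlockwise seen from above. 0: it lies along the fence's direction, its nose pointing away from the pocket (board -y), beside the blank's way. 1.571, its stop: its nose points at the fence (board +x), across the way, about 3 mm behind the blank when that is home. It starts open, between -0.5 and 0. It stays where it is left; about 1 N at the nose turns it.
- gouge_a: Bystander: a gouge, 230 mm long, 26 mm thick, lying on the bench beyond the fence. Origin at the middle of its handle, underside; its x runs to the blade.
- gouge_b: Bystander: a gouge, 240 mm long, 28 mm thick, on the bench left of the board. Origin and x as the other gouge.
- gouge_c: Bystander: a gouge, 220 mm long, 24 mm thick, on the bench right of the board. Origin and x as the other gouge.
- knife: Bystander: a small carving knife, 150 mm long, 20 mm wide, 18 mm high, on the bench between the robot and the board. Origin at the middle of its handle, underside; its x runs to the blade.
- patera: Bystander: a finished round carving, 54 mm across and 16 mm high, lying on the board's near left corner. Origin at the centre of its underside.
- brush: Bystander: a bench brush, 45 mm wide and 42 mm high, on the right of the bench. Origin under the middle of its bristles; its handle runs 200 mm to its -x.
- oilstone: Bystander: an oilstone in a wooden holder, 115 x 46 mm, 28 mm high, on the left of the bench. Origin at the centre of its underside.
Not all that is in view belongs to the job. Leave any pink look-alike of the blank alone.

How it is judged:
By the outcome, as a careful person would: the job done as asked, in the order asked, and still so for the second after the job is handed in, with the robot touching nothing.
It also fails if it takes over 58 s, if anything falls off the work surface, if the arm or the gripper's body presses on something with over 40 N, if the wrist force passes 120 N, or if a joint passes its speed limit or range.

## Working session

There is one attempt and no reset: what is moved stays moved. The work goes in short steps, Python scripts to look and compute and a tool call to move; the robot and the scene stay as the last step left them, time stands still between calls to the robot, and variables do not carry over. Pictures are saved under pics/ and viewed, about 8 in all and at most 12, crops included, and the job is handed in when it is done.

Besides the shell and the picture viewer there is one more tool, called after "Request:" by a JSON object that holds its "fn" and its "kwargs", one argument or row to a line. move_arm: Moves the arm, as the interface text tells. Shifts and turns lie within -1 to 1; 1 stands for 2 cm of shift or 4 degrees of turn. Its arguments: {"type":"object","properties":{"commands":{"type":"array","items":{"type":"object","properties":{"delta_pos":{"type":"array","items":{"type":"number","minimum":-1,"maximum":1}},"delta_rot":{"type":"array","items":{"type":"number","minimum":-1,"maximum":1}},"gripper":{"type":"number"}}}}},"required":["commands"]}

```bash
mkdir -p pics; ls; cat > h.py <<'E'
import numpy as np, cv2
from plant import arm
def px2w(name,uv,depth=None,z=None):
    c=arm.camera_info(name);K=np.array(c["intrinsics"]);T=np.array(c["extrinsics"])
    r=T[:3,:3]@np.linalg.solve(K,[uv[0],uv[1],1.]);o=T[:3,3]
    s=depth if depth is not None else (z-o[2])/r[2]
    return o+s*r
def w2px(name,p):
    c=arm.camera_info(name);K=np.array(c["intrinsics"]);T=np.array(c["extrinsics"])
    q=K@(T[:3,:3].T@(np.array(p)-T[:3,3]));return q[:2]/q[2]
E
python3 - <<'E'
from h import *
s=arm.sense();print(s)
ims=[]
for n in("scene","top"):
    im,d=arm.capture(n);cv2.imwrite(f"pics/{n}0.png",im[...,::-1]);np.save(f"{n}0.npy",d)
    print(n,np.round(arm.camera_info(n)["extrinsics"],3).tolist(),np.round(arm.camera_info(n)["intrinsics"],1).tolist())
for t in("blank","board","fence","end_stop","keeper","pocket","button_pivot","button_nose","patera"):
    for n in("scene","top"):
        d=np.load(f"{n}0.npy")
        for r in arm.place_of(t,n)[:3]:
            u,v=r["at"];iu,iv=int(round(u)),int(round(v))
            dd=d[iv,iu] if 0<=iu<512 and 0<=iv<384 else 0
            print(t,n,np.round(r["at"],1),round(r["score"],2),np.round(px2w(n,(u,v),depth=dd),1) if dd else None)
E
```

```text
pics
{'clock': 0.0, 'qpos': array([-8.45274107e+01,  1.66883119e+01, -8.82882432e+00,  6.45562951e+01,
       -8.18456165e-04,  8.20188181e+01]), 'qvel': array([ 0.00262396, -0.02537144, -0.02193996, -0.04371606,  0.01533046,
        0.13681004]), 'tau': array([ 2.12899293e-03, -5.37149942e+01,  3.31370759e+01,  1.60912040e-02,
        9.34446257e-05, -2.57931771e-05]), 'tcp_pos': array([ 122.12951346, -510.38299943,  404.15238571]), 'orientation': array([[ 2.32660659e-01, -1.36446986e-04,  9.72557967e-01],
       [-9.72557146e-01,  1.27441424e-03,  2.32660641e-01],
       [-1.27118757e-03, -9.99999179e-01,  1.63803566e-04]]), 'contact_force': array([ 0.57396686,  0.16871876, -0.19006907]), 'torque': array([-0.00907616, -0.03086359, -0.01606635]), 'gripper_width': 85.4072471463053}
scene [[-0.471, 0.68, -0.563, 1234.97], [0.882, 0.358, -0.306, 392.911], [-0.007, -0.641, -0.768, 1008.123], [0.0, 0.0, 0.0, 1.0]] [[437.7, 0.0, 250.3], [0.0, 437.7, 191.9], [0.0, 0.0, 1.0]]
top [[0.005, -0.994, 0.106, 387.645], [-1.0, -0.005, 0.0, -7.015], [0.0, -0.106, -0.994, 1307.756], [0.0, 0.0, 0.0, 
[... 930 characters left out ...]
1.5]
keeper top [238.1 215.2] 0.57 [466.8  76.8  25.7]
keeper top [252.9 185.4] 0.37 [560.6  31.6  25. ]
pocket scene [254.9 226.6] 0.72 [614.6  68.9  19.7]
pocket scene [310.7 222.7] 0.72 [535.1 200.9  25.8]
pocket top [241.1 169.9] 0.88 [610.9  69.6  17.2]
button_pivot scene [249.9 204.2] 0.49 [562.   25.3  34.6]
button_pivot top [254.6 186. ] 0.65 [557.9  26.1  31. ]
button_nose scene [246.9 206.6] 0.66 [569.1  19.4  28.1]
button_nose scene [234.9 196.3] 0.62 [544.2 -34.1  16.7]
button_nose scene [218.7 224.8] 0.62 [668.  -14.   40.1]
button_nose top [273.5 188.6] 0.41 [551.2 -33.1  22. ]
patera scene [279.2 192.3] 0.65 [482.6  79.1  32.9]
patera top [239.5 214.9] 0.57 [467.3  71.9  34. ]
```

```bash
python3 - <<'E'
import cv2
a=cv2.imread("pics/top0.png")[110:270,180:440];cv2.imwrite("pics/topc.png",cv2.resize(a,None,fx=3,fy=3,interpolation=cv2.INTER_CUBIC))
a=cv2.imread("pics/scene0.png")[110:290,120:380];cv2.imwrite("pics/scc.png",cv2.resize(a,None,fx=3,fy=3,interpolation=cv2.INTER_CUBIC))
E
```

```text
(no output)
```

View pics/topc.png

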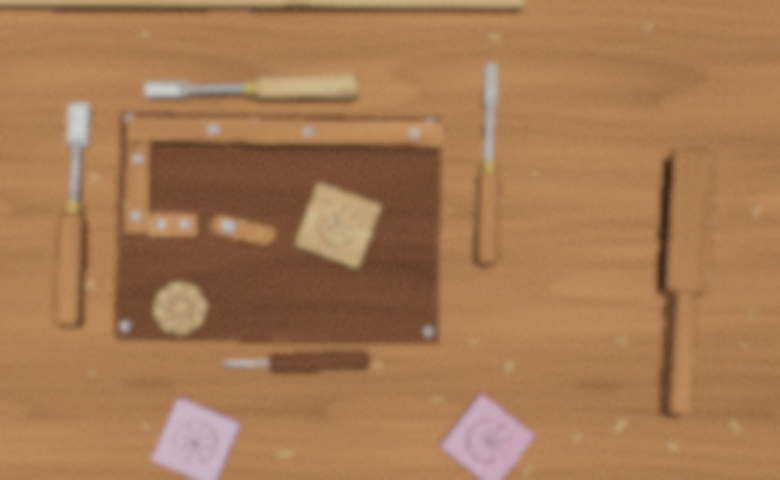

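View pics/scc.png

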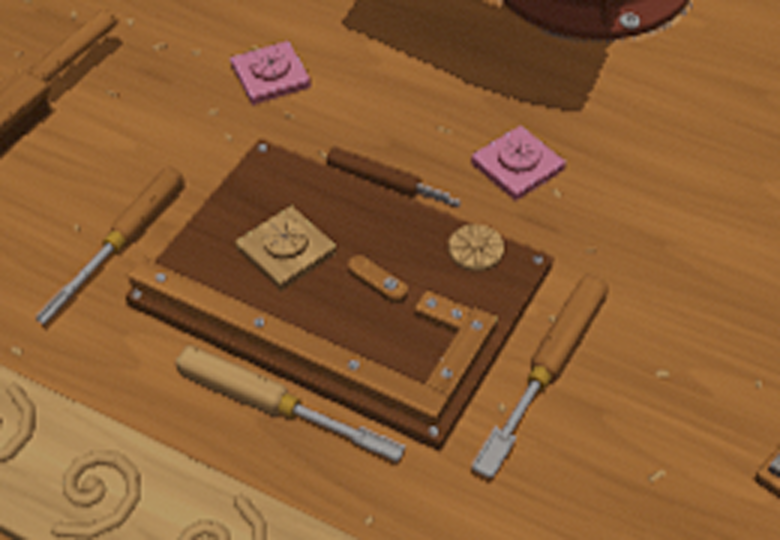

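```bash
python3 - <<'E'
from h import *
B={"fence":(85,0,18),"end_stop":(50,135,18),"keeper":(10,85,18),"pocket":(50,100,18),"button_pivot":(-4,52,25),"board":(0,0,0)}
arm.capture("scene");arm.capture("top")
P=[];Q=[];L=[]
for t,b in B.items():
    for n in("scene","top"):
        for r in arm.place_of(t,n)[:2]:
            P.append(b[:2]);Q.append(px2w(n,r["at"],z=b[2])[:2]);L.append((t,n,round(r["score"],2)))
P=np.array(P,float);Q=np.array(Q)
from itertools import combinations
def fit(P,Q):
    pc,qc=P.mean(0),Q.mean(0);a=P-pc;b=Q-qc
    th=np.arctan2((a[:,0]*b[:,1]-a[:,1]*b[:,0]).sum(),(a*b).sum())
    R=np.array([[np.cos(th),-np.sin(th)],[np.sin(th),np.cos(th)]]);return th,R,qc-R@pc
best=None
for i,j in combinations(range(len(P)),2):
    if np.hypot(*(P[i]-P[j]))<60: continue
    th,R,t=fit(P[[i,j]],Q[[i,j]]);e=np.hypot(*(P@R.T+t-Q).T);k=e<8
    if best is None or k.sum()>best.sum(): best=k
th,R,t=fit(P[best],Q[best]);print("points fit",th,t)
for l,q,e,k in zip(L,Q,P@R.T+t-Q,best):print(l,np.round(q,1),np.round(e,1),k)
np.savez("board.npz",R=R,t=t)
for n in("scene","top"):
    for name,z in(("board",18),("blank",32),("turn_button",31)):
        for r in arm.regions_of(name,n)[:3]:
            m=r["pixels"].astype(np.uint8);c,_=cv2.findContours(m,cv2.RETR_EXTERNAL,cv2.CHAIN_APPROX_NONE)
            c=max(c,key=cv2.contourArea)[:,0,:]
            w=np.array([px2w(n,p,z=z)[:2] for p in c],np.float32)
            print(name,n,round(r["score"],2),r["rect"],cv2.minAreaRect(w))
    for r in arm.place_of("blank",n)[:3]: print("blank at",n,px2w(n,r["at"],z=18))
    for r in arm.place_of("button_nose",n)[:3]: print("nose",n,R.T@(px2w(n,r["at"],z=25)[:2]-t))
E
```

```text
points fit -0.07097485813297297 [560.20472559 -31.42549571]
('fence', 'scene', 0.79) [649.5 -20.8] [ -4.5 -16.7] False
('fence', 'scene', 0.59) [621.   73.8] [  24.  -111.3] False
('fence', 'top', 0.85) [646.4 -37.6] [-1.4  0.1] True
('end_stop', 'scene', 0.81) [620.   99.8] [-0.4 -0.1] True
('end_stop', 'top', 0.56) [614.5 101.6] [ 5.2 -1.9] True
('keeper', 'scene', 0.78) [572.2  56.6] [ 4.  -3.9] True
('keeper', 'scene', 0.22) [ 574.9 -446.7] [  1.3 499.4] False
('keeper', 'top', 0.79) [578.6  49.6] [-2.4  3. ] True
('keeper', 'top', 0.43) [693.7 -57.2] [-117.5  109.9] False
('pocket', 'scene', 0.69) [712.5 -56.5] [-95.4 121.3] False
('pocket', 'scene', 0.62) [617.4  65.4] [-0.3 -0.6] True
('pocket', 'top', 0.72) [618.5  60.5] [-1.4  4.3] True
('pocket', 'top', 0.41) [646.7 -29.3] [-29.5  94.1] False
('button_pivot', 'scene', 0.6) [567.6  17.9] [-7.7  2.8] True
('button_pivot', 'top', 0.6) [ 563.  -244.5] [ -3.1 265.3] False
('button_pivot', 'top', 0.56) [562.2  23.8] [-2.3 -3. ] True
('board', 'scene', 0.93) [555.5 -32.8] [4.7 1.4] True
('board', 'top', 0.57) [558.2 -29.3] [ 2.  -
[... 1034 characters left out ...]
062), (340.5097351074219, 240.41297912597656), 88.99527740478516)
blank top 0.79 [233.7, 246.4, 259.5, 273.4] ((338.79791259765625, 53.3482780456543), (68.24761962890625, 70.16368865966797), 66.57039642333984)
blank top 0.78 [277.9, 171.4, 306.4, 200.8] ((561.8792724609375, -91.98280334472656), (72.56647491455078, 72.17951965332031), 69.59883117675781)
blank top 0.57 [326.3, 241.5, 359.3, 272.2] ((340.2697448730469, -244.8167724609375), (69.82903289794922, 73.45059967041016), 48.913246154785156)
blank at top [342.9118166   48.20917804  18.        ]
blank at top [562.50879077 -88.25176802  18.        ]
blank at top [ 346.60657077 -239.6771377    18.        ]
nose top [-9.02782544  7.51788524]
```

```bash
cat > fitb.py <<'E'
from h import *
def ortho(n,im,z,xs,ys):
    X,Y=np.meshgrid(xs,ys,indexing="ij");c=arm.camera_info(n);K=np.array(c["intrinsics"]);T=np.array(c["extrinsics"])
    p=np.stack([X,Y,np.full(X.shape,z)],-1)-T[:3,3];q=p@T[:3,:3]@K.T
    uv=(q[...,:2]/q[...,2:]).astype(np.float32)
    return cv2.remap(im,uv[...,0],uv[...,1],cv2.INTER_LINEAR).astype(float)
def edge(g,pos):  # strongest rise along axis 0 per column, subpixel
    g=cv2.GaussianBlur(g,(0,0),2);d=np.gradient(g,axis=0);i=d.argmax(0);out=[]
    for k,j in enumerate(i):
        lo,hi=max(0,j-4),j+5;w=np.clip(d[lo:hi,k],0,None);out.append((pos[lo:hi]*w).sum()/w.sum())
    return np.array(out)
def line(x,y):
    k=np.ones(len(x),bool)
    for _ in range(6):
        a=np.polyfit(x[k],y[k],1);r=np.abs(y-np.polyval(a,x));k=r<max(1.,2*np.median(r))
    return a,r[k].std(),k.mean()
E
python3 - <<'E'
from fitb import *
for n,z in(("top",18),("scene",38)):
    im=cv2.imread(f"pics/{n}0.png")[...,2]
    xs=np.arange(615,672,.5);ys=np.arange(-170,75,2.)
    a,s,f=line(ys,edge(ortho(n,im,z,xs,ys),xs));print(n,"fence x=",np.polyval(a,-31),"at y=-31, slope",a[0],s,f)
    xs=np.arange(575,635,2.);ys=np.arange(80,128,.5)
    a,s,f=line(xs,edge(ortho(n,im,z,xs,ys).T,ys));print(n,"stop y=",np.polyval(a,610),"at x=610, slope",a[0],s,f)
# top board near & right edges (light outside dark)
im=cv2.imread("pics/top0.png")[...,2]
xs=np.arange(415,470,.5);ys=np.arange(-180,120,2.)
a,s,f=line(ys,edge(-ortho("top",im,18,xs,ys),xs));print("near x",np.polyval(a,-31),a[0],s,f)
ys=np.arange(-230,-170,.5);xs=np.arange(450,640,2.)
a,s,f=line(xs,edge(-ortho("top",im,18,xs,ys).T,ys));print("right y",np.polyval(a,560),a[0],s,f)
E
```

```text
top fence x= 652.5052889057243 at y=-31, slope 0.013419158153213935 0.2607960822793012 0.7804878048780488
top stop y= 106.66674644034089 at x=610, slope 0.012627926901956592 0.10987423675462628 1.0
scene fence x= 648.9127651558927 at y=-31, slope 0.012467539792994599 0.09322308184604647 1.0
scene stop y= 106.53076367446558 at x=610, slope -0.0038454817951184364 0.07900326946700302 0.9666666666666667
near x 441.85799157534177 0.004618315156037577 0.2887025660123788 0.8466666666666667
right y -198.6693824166859 -0.03454113198984243 0.32158434594052693 0.8526315789473684
```

Request:
{"fn": "move_arm", "kwargs": {
  "commands": [
    {"delta_pos": [0, 0, 1], "delta_rot": [0, -0.545, 0], "gripper": 1},
    {"delta_pos": [0, 0, 1], "delta_rot": [0, -0.545, 0], "gripper": 1},
    {"delta_pos": [0, 0, 1], "delta_rot": [0, -0.545, 0], "gripper": 1},
    {"delta_pos": [0, 0, 1], "delta_rot": [0, -0.545, 0], "gripper": 1},
    {"delta_pos": [0, 0, 1], "delta_rot": [0, -0.545, 0], "gripper": 1},
    {"delta_pos": [0, 0, 1], "delta_rot": [0, -0.545, 0], "gripper": 1},
    {"delta_pos": [0, 0, 1], "delta_rot": [0, -0.545, 0], "gripper": 1},
    {"delta_pos": [0, 0, 1], "delta_rot": [0, -0.545, 0], "gripper": 1},
    {"delta_pos": [0, 0, 1], "delta_rot": [0, -0.545, 0], "gripper": 1},
    {"delta_pos": [0, 0, 1], "delta_rot": [0, -0.545, 0], "gripper": 1},
    {"delta_pos": [0, 0, 1], "delta_rot": [0, -0.545, 0], "gripper": 1},
    {"delta_pos": [0, 0, 1], "delta_rot": [0, -0.545, 0], "gripper": 1}
  ]
}}

```text
clock: 3.2
tcp_pos: [337.8, -407.8, 404.7]
orientation: [[0.639, 0.0, 0.769], [-0.769, -0.0, 0.639], [0.0, -1.0, -0.0]]
contact_force: [0.0, -0.3, -1.2]
gripper_width: -0.1
```

Request:
{"fn": "move_arm", "kwargs": {
  "commands": [
    {"delta_pos": [0, 0, 1], "delta_rot": [0, -0.545, 0], "gripper": 1},
    {"delta_pos": [0, 0, 1], "delta_rot": [0, -0.545, 0], "gripper": 1},
    {"delta_pos": [0, 0, 1], "delta_rot": [0, -0.545, 0], "gripper": 1},
    {"delta_pos": [0, 0, 1], "delta_rot": [0, -0.545, 0], "gripper": 1},
    {"delta_pos": [0, 0, 1], "delta_rot": [0, -0.545, 0], "gripper": 1},
    {"delta_pos": [0, 0, 1], "delta_rot": [0, -0.545, 0], "gripper": 1},
    {"delta_pos": [0, 0, 1], "delta_rot": [0, -0.545, 0], "gripper": 1},
    {"delta_pos": [0, 0, 1], "delta_rot": [0, -0.545, 0], "gripper": 1},
    {"delta_pos": [0, 0, 1], "delta_rot": [0, -0.545, 0], "gripper": 1},
    {"delta_pos": [0, 0, 1], "delta_rot": [0, -0.545, 0], "gripper": 1},
    {"delta_pos": [0, 0, 1], "delta_rot": [0, -0.545, 0], "gripper": 1},
    {"delta_pos": [0, 0, 1], "delta_rot": [0, -0.545, 0], "gripper": 1}
  ]
}}

```text
clock: 4.2
tcp_pos: [485.3, -221.1, 404.7]
orientation: [[0.913, 0.0, 0.409], [-0.409, -0.0, 0.913], [0.0, -1.0, -0.0]]
contact_force: [0.7, -0.9, 0.3]
gripper_width: -0.4
```

Request:
{"fn": "move_arm", "kwargs": {
  "commands": [
    {"delta_pos": [-0.4, 0, 1], "delta_rot": [0, -0.975, 0], "gripper": 1},
    {"delta_pos": [-0.35, 0, 1], "delta_rot": [0, -0.975, 0], "gripper": 1},
    {"delta_pos": [-0.25, 0, 1], "delta_rot": [0, -0.975, 0], "gripper": 1},
    {"delta_pos": [-0.2, 0, 1], "delta_rot": [0, -0.975, 0], "gripper": 1},
    {"delta_pos": [-0.1, 0, 1], "delta_rot": [0, -0.975, 0], "gripper": 1},
    {"delta_pos": [0, 0, 1], "delta_rot": [0, -0.975, 0], "gripper": 1},
    {"delta_pos": [0, 1, 0], "delta_rot": [0, 0, 0], "gripper": 1},
    {"delta_pos": [0, 1, 0], "delta_rot": [0, 0, 0], "gripper": 1},
    {"delta_pos": [0, 1, 0], "delta_rot": [0, 0, 0], "gripper": 1},
    {"delta_pos": [0, 1, 0], "delta_rot": [0, 0, 0], "gripper": 1},
    {"delta_pos": [0, 1, 0], "delta_rot": [0, 0, 0], "gripper": 1},
    {"delta_pos": [0, 1, 0], "delta_rot": [0, 0, 0], "gripper": 1}
  ]
}}

```text
clock: 5.2
tcp_pos: [490.0, -98.1, 283.9]
orientation: [[1.0, 0.0, 0.014], [-0.014, -0.0, 1.0], [0.0, -1.0, -0.0]]
contact_force: [0.4, 0.3, -0.2]
gripper_width: 0.1
```

Request:
{"fn": "move_arm", "kwargs": {
  "commands": [
    {"delta_pos": [-0.35, 1, 0.2], "delta_rot": [0, 0, 0], "gripper": 1},
    {"delta_pos": [0, 1, 0], "delta_rot": [0, 0, 0], "gripper": 1},
    {"delta_pos": [0, 1, 0], "delta_rot": [0, 0, 0], "gripper": 1},
    {"delta_pos": [0, 0.8, 0], "delta_rot": [0, 0, 0], "gripper": 1},
    {"delta_pos": [0, 0.5, 0], "delta_rot": [0, 0, 0], "gripper": 1},
    {"delta_pos": [0, 0, 0], "delta_rot": [0, 0, 0], "gripper": 1}
  ]
}}

```text
clock: 5.7
tcp_pos: [482.3, -93.8, 197.1]
orientation: [[1.0, -0.003, 0.014], [-0.014, 0.001, 1.0], [-0.003, -1.0, 0.001]]
contact_force: [-0.0, -0.3, -1.0]
gripper_width: -0.0
```

```bash
python3 - <<'E'
from h import *
a,_=arm.capture("scene");b,_=arm.capture("top")
cv2.imwrite("pics/m1.png",np.hstack([cv2.resize(i[y:y+160,x:x+150],None,fx=2.6,fy=2.6,interpolation=cv2.INTER_CUBIC) for i,x,y in((a,155,120),(b,200,120))])[...,::-1])
E
```

```text
(no output)
```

View pics/m1.png

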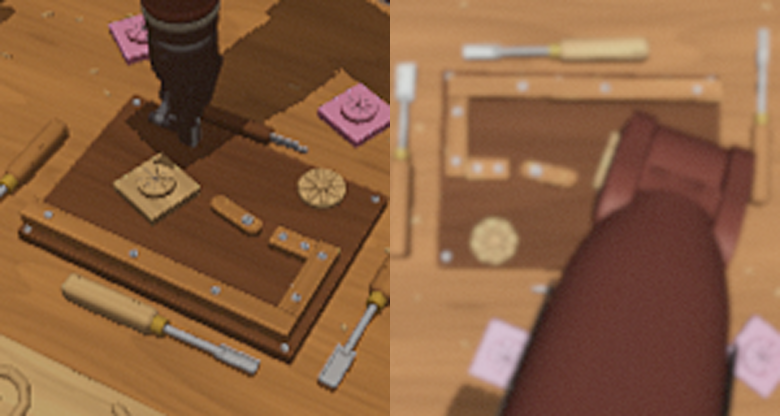

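Request:
{"fn": "move_arm", "kwargs": {
  "commands": [
    {"delta_pos": [0.5, 0, 0], "delta_rot": [0, 0, 0], "gripper": 1},
    {"delta_pos": [0.4, 0, 0], "delta_rot": [0, 0, 0], "gripper": 1},
    {"delta_pos": [0.3, 0, 0], "delta_rot": [0, 0, 0], "gripper": 1},
    {"delta_pos": [0.3, 0, 0], "delta_rot": [0, 0, 0], "gripper": 1},
    {"delta_pos": [0.3, 0, 0], "delta_rot": [0, 0, 0], "gripper": 1},
    {"delta_pos": [0.3, 0, 0], "delta_rot": [0, 0, 0], "gripper": 1},
    {"delta_pos": [0.3, 0, 0], "delta_rot": [0, 0, 0], "gripper": 1},
    {"delta_pos": [0.3, 0, 0], "delta_rot": [0, 0, 0], "gripper": 1},
    {"delta_pos": [0.3, 0, 0], "delta_rot": [0, 0, 0], "gripper": 1},
    {"delta_pos": [0.3, 0, 0], "delta_rot": [0, 0, 0], "gripper": 1}
  ]
}}

```text
clock: 6.63
tcp_pos: [549.7, -95.1, 198.9]
orientation: [[1.0, 0.0, 0.014], [-0.014, -0.0, 1.0], [0.0, -1.0, -0.0]]
contact_force: [-2.4, -0.2, 5.5]
gripper_width: 0.1
```

```bash
cat > look.py <<'E'
import sys
from h import *
a,d=arm.capture("scene")
cv2.imwrite(f"pics/{sys.argv[1]}.png",cv2.resize(a[130:280,155:325],None,fx=4,fy=4,interpolation=cv2.INTER_CUBIC)[...,::-1])
for r in arm.regions_of("blank","scene")[:3]:
    m=r["pixels"].astype(np.uint8);c,_=cv2.findContours(m,0,1);c=max(c,key=cv2.contourArea)[:,0,:]
    w=np.array([px2w("scene",p,z=32)[:2] for p in c],np.float32)
    if w[:,0].mean()>450: print("blank",round(r["score"],2),cv2.minAreaRect(w))
for t,z in(("blank",18),("button_nose",25)):
    for r in arm.place_of(t,"scene")[:3]:
        p=px2w("scene",r["at"],z=z)
        if p[0]>450: print(t,round(r["score"],2),"board",np.round([p[0]-565-.013*(p[1]+28.5),p[1]+28.5+.013*(p[0]-565)],1))
s=arm.sense();print(s["clock"],s["tcp_pos"],s["contact_force"])
E
python3 look.py m2
```

```text
blank 0.74 ((599.7720947265625, -83.78797912597656), (78.00431060791016, 80.37371063232422), 81.23513793945312)
blank 0.73 ((584.028076171875, 192.72621154785156), (29.696447372436523, 239.3523406982422), 88.69203186035156)
blank 0.71 board [ 42.8 -56.2]
button_nose 0.51 board [-20.9   7.1]
button_nose 0.3 board [-84.3 104.8]
6.8333 [549.69866809 -95.11419463 198.91666149] [ 1.27744921 -0.62506877  4.57069322]
```

View pics/m2.png

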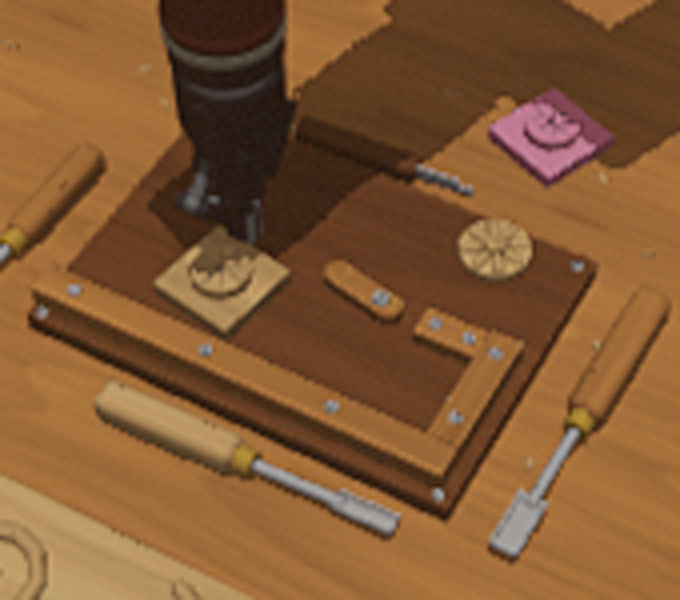

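Request:
{"fn": "move_arm", "kwargs": {
  "commands": [
    {"delta_pos": [0.15, 0, 0], "delta_rot": [0, 0, 0], "gripper": 1},
    {"delta_pos": [0.15, 0, 0], "delta_rot": [0, 0, 0], "gripper": 1},
    {"delta_pos": [0.15, 0, 0], "delta_rot": [0, 0, 0], "gripper": 1},
    {"delta_pos": [0.15, 0, 0], "delta_rot": [0, 0, 0], "gripper": 1},
    {"delta_pos": [0, 0, 0], "delta_rot": [0, 0, 0], "gripper": 1}
  ]
}}

```text
clock: 7.25
tcp_pos: [561.2, -95.3, 198.9]
orientation: [[1.0, -0.0, 0.014], [-0.014, -0.0, 1.0], [-0.0, -1.0, -0.0]]
contact_force: [0.6, -0.5, 6.2]
gripper_width: -0.3
```

Request:
{"fn": "move_arm", "kwargs": {
  "commands": [
    {"delta_pos": [0.1, 0, 0], "delta_rot": [0, 0, 0], "gripper": 1},
    {"delta_pos": [0.05, 0, 0], "delta_rot": [0, 0, 0], "gripper": 1},
    {"delta_pos": [0, 0, 0], "delta_rot": [0, 0, 0], "gripper": 1}
  ]
}}

```text
clock: 7.5
tcp_pos: [563.6, -95.3, 198.9]
orientation: [[1.0, -0.001, 0.015], [-0.015, -0.0, 1.0], [-0.001, -1.0, -0.0]]
contact_force: [-2.2, -0.8, 7.6]
gripper_width: 0.3
```

Request:
{"fn": "move_arm", "kwargs": {
  "commands": [
    {"delta_pos": [0.1, 0, 0], "delta_rot": [0, 0, 0], "gripper": 1},
    {"delta_pos": [0.05, 0, 0], "delta_rot": [0, 0, 0], "gripper": 1},
    {"delta_pos": [0, 0, 0], "delta_rot": [0, 0, 0], "gripper": 1}
  ]
}}

```text
clock: 7.75
tcp_pos: [566.7, -95.4, 198.9]
orientation: [[1.0, -0.001, 0.015], [-0.015, -0.0, 1.0], [-0.001, -1.0, -0.0]]
contact_force: [-3.1, -0.7, 8.7]
gripper_width: -0.4
```

```bash
python3 look.py m3; python3 -c "
import cv2
a=cv2.imread('pics/m3.png')[150:420,60:420];cv2.imwrite('pics/m3c.png',cv2.resize(a,None,fx=2,fy=2))"
```

```text
blank 0.85 ((611.555908203125, -81.46134948730469), (78.10658264160156, 70.8270263671875), 87.5041732788086)
blank 0.6 ((560.52490234375, 9.87783432006836), (68.3755111694336, 26.709897994995117), 77.40984344482422)
blank 0.63 board [ 62.9 -58. ]
button_nose 0.63 board [-13.4   5. ]
button_nose 0.25 board [148.6 -22.9]
7.95 [566.67449922 -95.45054606 198.93182768] [-2.10618614 -1.43079742  6.63682266]
```

View pics/m3c.png

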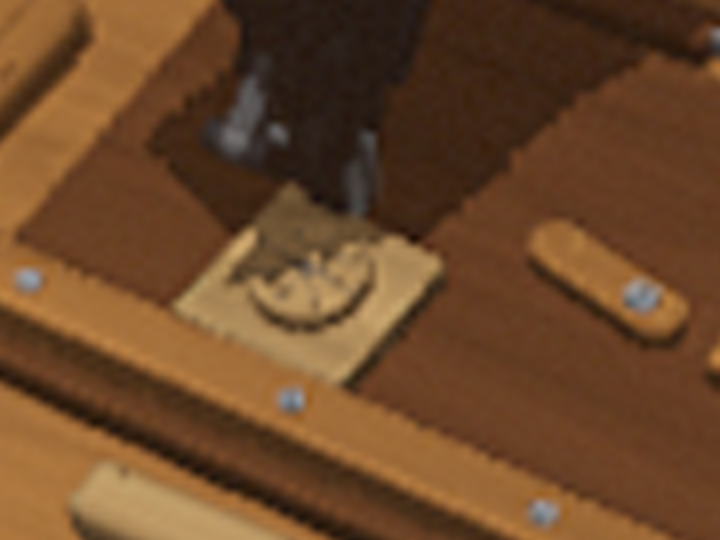

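Request:
{"fn": "move_arm", "kwargs": {
  "commands": [
    {"delta_pos": [0.05, 0, 0], "delta_rot": [0, 0, 0], "gripper": 1},
    {"delta_pos": [0.05, 0, 0], "delta_rot": [0, 0, 0], "gripper": 1},
    {"delta_pos": [0, 0, 0], "delta_rot": [0, 0, 0], "gripper": 1}
  ]
}}

```text
clock: 8.2
tcp_pos: [568.6, -95.5, 198.9]
orientation: [[1.0, -0.001, 0.015], [-0.015, -0.0, 1.0], [-0.001, -1.0, -0.0]]
contact_force: [-1.3, -0.8, 7.5]
gripper_width: 0.2
```

Request:
{"fn": "move_arm", "kwargs": {
  "commands": [
    {"delta_pos": [0.05, 0, 0], "delta_rot": [0, 0, 0], "gripper": 1},
    {"delta_pos": [0.05, 0, 0], "delta_rot": [0, 0, 0], "gripper": 1},
    {"delta_pos": [0, 0, 0], "delta_rot": [0, 0, 0], "gripper": 1}
  ]
}}

```text
clock: 8.45
tcp_pos: [570.6, -95.5, 198.9]
orientation: [[1.0, -0.001, 0.015], [-0.015, -0.0, 1.0], [-0.001, -1.0, -0.0]]
contact_force: [-2.4, -0.7, 8.1]
gripper_width: -0.1
```

Request:
{"fn": "move_arm", "kwargs": {
  "commands": [
    {"delta_pos": [0.05, 0, 0], "delta_rot": [0, 0, 0], "gripper": 1},
    {"delta_pos": [0.05, 0, 0], "delta_rot": [0, 0, 0], "gripper": 1},
    {"delta_pos": [0, 0, 0], "delta_rot": [0, 0, 0], "gripper": 1}
  ]
}}

```text
clock: 8.7
tcp_pos: [571.3, -95.5, 198.8]
orientation: [[1.0, -0.004, 0.015], [-0.015, -0.001, 1.0], [-0.004, -1.0, -0.001]]
contact_force: [-8.7, -1.6, 14.6]
gripper_width: 0.3
```

Request:
{"fn": "move_arm", "kwargs": {
  "commands": [
    {"delta_pos": [0.05, 0, 0], "delta_rot": [0, 0, 0], "gripper": 1},
    {"delta_pos": [0.05, 0, 0], "delta_rot": [0, 0, 0], "gripper": 1},
    {"delta_pos": [0, 0, 0], "delta_rot": [0, 0, 0], "gripper": 1}
  ]
}}

```text
clock: 8.95
tcp_pos: [572.0, -95.4, 198.8]
orientation: [[1.0, -0.008, 0.015], [-0.015, -0.001, 1.0], [-0.008, -1.0, -0.001]]
contact_force: [-16.3, -1.4, 21.6]
gripper_width: -0.1
```

```bash
python3 look.py m4; python3 -c "
import cv2
a=cv2.imread('pics/m4.png')[150:420,60:420];cv2.imwrite('pics/m4c.png',cv2.resize(a,None,fx=2,fy=2))"
```

```text
blank 0.94 ((610.8065795898438, -78.67988586425781), (64.22533416748047, 75.37215423583984), 0.42539218068122864)
blank 0.77 board [ 50.9 -53.4]
blank 0.71 board [49.1 99.1]
button_nose 0.53 board [-10.3   1.5]
button_nose 0.29 board [10.6 92.3]
9.15 [572.01943177 -95.42223374 198.78032833] [-15.5179264   -1.29196126  20.87059502]
```

Request:
{"fn": "move_arm", "kwargs": {
  "commands": [
    {"delta_pos": [-0.5, 0, 0], "delta_rot": [0, 0, 0], "gripper": 1},
    {"delta_pos": [-0.5, 0, 0], "delta_rot": [0, 0, 0], "gripper": 1},
    {"delta_pos": [-0.3, -0.8, 0], "delta_rot": [0, 0, 0], "gripper": 1},
    {"delta_pos": [0, -1, -0.5], "delta_rot": [0, 0, 0], "gripper": 1},
    {"delta_pos": [0, -0.2, -1], "delta_rot": [0, 0, 0], "gripper": 1},
    {"delta_pos": [0.6, 0, -1], "delta_rot": [0, 0, 0], "gripper": 1},
    {"delta_pos": [1, 0, -0.5], "delta_rot": [0, 0, 0], "gripper": 1},
    {"delta_pos": [1, 0, 0], "delta_rot": [0, 0, 0], "gripper": 1},
    {"delta_pos": [0.6, 0, 0], "delta_rot": [0, 0, 0], "gripper": 1},
    {"delta_pos": [0, 0, 0], "delta_rot": [0, 0, 0], "gripper": 1}
  ]
}}

```text
clock: 9.98
tcp_pos: [613.6, -156.3, 238.2]
orientation: [[1.0, 0.001, 0.015], [-0.015, 0.0, 1.0], [0.001, -1.0, 0.0]]
contact_force: [-1.0, -0.1, 0.1]
gripper_width: -0.1
```

```bash
python3 look.py m5; python3 -c "
import cv2
a=cv2.imread('pics/m5.png')[150:450,0:400];cv2.imwrite('pics/m5c.png',cv2.resize(a,None,fx=2,fy=2))"
```

```text
blank 0.69 ((602.873046875, -80.90097045898438), (77.37173461914062, 77.63414764404297), 82.99082946777344)
blank 0.61 board [ 40.1 -57.9]
button_nose 0.51 board [-20.1  -0.8]
10.1833 [ 611.16669839 -155.6568186   238.25322198] [-0.01082578  0.03708739 -0.70543111]
```

View pics/m5c.png

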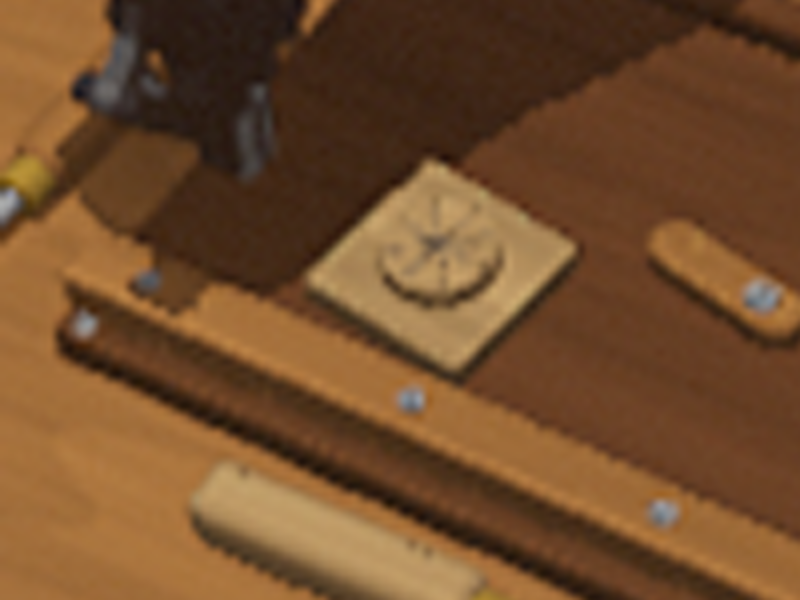

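```bash
python3 - <<'E'
from h import *
_,d=arm.capture("scene");c=arm.camera_info("scene");K=np.array(c["intrinsics"]);T=np.array(c["extrinsics"])
v,u=np.mgrid[:384,:512];P=(np.stack([u,v,np.ones_like(u)],-1)@np.linalg.inv(K).T*d[...,None])@T[:3,:3].T+T[:3,3]
P=P[d>0];t=arm.sense()["tcp_pos"];print(t);Q=P-t
k=(abs(Q[:,0])<60)&(abs(Q[:,1])<60)&(P[:,2]>45)
Q=Q[k]
for z in range(-195,-90,5):
    s=Q[(Q[:,2]>=z)&(Q[:,2]<z+5)]
    if len(s):print(z,len(s),np.round(s.min(0)),np.round(s.max(0)))
E
```

```text
[ 611.2676465  -155.68159438  238.45604803]
-175 1 [   5.    5. -173.] [   5.    5. -173.]
-170 7 [  -2.   -7. -170.] [  10.   12. -166.]
-165 8 [  -5.   -2. -164.] [  12.   12. -160.]
-160 11 [  -4.   -5. -160.] [  15.   12. -155.]
-155 10 [  -8.   -1. -155.] [  14.   12. -150.]
-150 11 [ -13.    4. -150.] [  14.   12. -145.]
-145 8 [ -14.    6. -145.] [  15.   12. -141.]
-140 5 [   3.    5. -139.] [  13.   12. -137.]
-135 6 [ -14.    8. -135.] [  12.   13. -132.]
-130 19 [ -20.    8. -130.] [  28.   15. -125.]
-125 27 [ -27.  -10. -125.] [  32.   14. -120.]
-120 33 [ -37.   -9. -120.] [  35.   16. -115.]
-115 17 [ -42.  -13. -115.] [  40.   15. -110.]
-110 28 [ -49.   -7. -110.] [  43.   18. -105.]
-105 30 [ -42.    6. -105.] [  46.   20. -100.]
-100 27 [ -50.    9. -100.] [ 53.  19. -95.]
-95 28 [-52.   4. -95.] [ 50.  18. -90.]
```

Request:
{"fn": "move_arm", "kwargs": {
  "commands": [
    {"delta_pos": [-0.9, 0, 0.6], "delta_rot": [0, 0, 0], "gripper": 1},
    {"delta_pos": [-0.9, 0, 0.8], "delta_rot": [0, 0, 0], "gripper": 1},
    {"delta_pos": [-0.9, 0, 0.8], "delta_rot": [0, 0, 0], "gripper": 1},
    {"delta_pos": [-0.7, 0, 0.8], "delta_rot": [0, 0, 0], "gripper": 1},
    {"delta_pos": [0, 0.9, 0], "delta_rot": [0, 0, 0], "gripper": 1},
    {"delta_pos": [0, 0.8, 0], "delta_rot": [0, 0, 0], "gripper": 1},
    {"delta_pos": [0, 0.5, 0], "delta_rot": [0, 0, 0], "gripper": 1},
    {"delta_pos": [0, 0, 0], "delta_rot": [0, 0, 0], "gripper": 1},
    {"delta_pos": [0, 0, 0], "delta_rot": [0, 0, 0], "gripper": 1}
  ]
}}

```text
clock: 10.98
tcp_pos: [544.7, -95.0, 194.6]
orientation: [[1.0, -0.001, 0.015], [-0.015, 0.0, 1.0], [-0.001, -1.0, 0.0]]
contact_force: [-0.4, -0.4, -0.2]
gripper_width: -0.2
```

Request:
{"fn": "move_arm", "kwargs": {
  "commands": [
    {"delta_pos": [0.2, 0.05, 0], "delta_rot": [0, 0, 0], "gripper": 1},
    {"delta_pos": [0.2, 0, 0], "delta_rot": [0, 0, 0], "gripper": 1},
    {"delta_pos": [0.2, 0, 0], "delta_rot": [0, 0, 0], "gripper": 1},
    {"delta_pos": [0.2, 0, 0], "delta_rot": [0, 0, 0], "gripper": 1},
    {"delta_pos": [0.1, 0, 0], "delta_rot": [0, 0, 0], "gripper": 1},
    {"delta_pos": [0.1, 0, 0], "delta_rot": [0, 0, 0], "gripper": 1},
    {"delta_pos": [0, 0, 0], "delta_rot": [0, 0, 0], "gripper": 1}
  ]
}}

```text
clock: 11.57
tcp_pos: [564.2, -95.2, 193.4]
orientation: [[1.0, -0.003, 0.015], [-0.015, -0.0, 1.0], [-0.003, -1.0, -0.0]]
contact_force: [-5.7, -0.4, 2.3]
gripper_width: -0.1
```

Request:
{"fn": "move_arm", "kwargs": {
  "commands": [
    {"delta_pos": [0.05, 0, 0], "delta_rot": [0, 0, 0], "gripper": 1},
    {"delta_pos": [0.05, 0, 0], "delta_rot": [0, 0, 0], "gripper": 1},
    {"delta_pos": [0, 0, 0], "delta_rot": [0, 0, 0], "gripper": 1}
  ]
}}

```text
clock: 11.82
tcp_pos: [564.9, -95.1, 193.0]
orientation: [[1.0, -0.006, 0.015], [-0.015, 0.0, 1.0], [-0.006, -1.0, 0.0]]
contact_force: [-12.0, -0.8, 5.7]
gripper_width: 0.0
```

Request:
{"fn": "move_arm", "kwargs": {
  "commands": [
    {"delta_pos": [-0.1, 0, 0], "delta_rot": [0, 0, 0], "gripper": 1},
    {"delta_pos": [-0.2, 0, 0], "delta_rot": [0, 0, 0], "gripper": 1},
    {"delta_pos": [-0.3, 0, 0], "delta_rot": [0, 0, 0], "gripper": 1},
    {"delta_pos": [-0.5, 0, 0], "delta_rot": [0, 0, 0], "gripper": 1},
    {"delta_pos": [-0.3, -1, 0], "delta_rot": [0, 0, 0], "gripper": 1},
    {"delta_pos": [0, -1, -0.5], "delta_rot": [0, 0, 0], "gripper": 1},
    {"delta_pos": [0, -0.2, -1], "delta_rot": [0, 0, 0], "gripper": 1},
    {"delta_pos": [0.7, 0, -1], "delta_rot": [0, 0, 0], "gripper": 1},
    {"delta_pos": [1, 0, -0.6], "delta_rot": [0, 0, 0], "gripper": 1},
    {"delta_pos": [1, 0, 0], "delta_rot": [0, 0, 0], "gripper": 1},
    {"delta_pos": [0.9, 0, 0], "delta_rot": [0, 0, 0], "gripper": 1},
    {"delta_pos": [0, 0, 0], "delta_rot": [0, 0, 0], "gripper": 1}
  ]
}}

```text
clock: 12.82
tcp_pos: [612.7, -158.5, 238.0]
orientation: [[1.0, 0.003, 0.014], [-0.014, -0.001, 1.0], [0.003, -1.0, -0.001]]
contact_force: [-1.5, -0.4, -0.7]
gripper_width: -0.5
```

```bash
python3 look.py m6; python3 -c "
import cv2
a=cv2.imread('pics/m6.png')[150:450,0:400];cv2.imwrite('pics/m6c.png',cv2.resize(a,None,fx=2,fy=2))"
```

```text
blank 0.74 ((611.5517578125, -77.55078887939453), (64.63115692138672, 69.9438247680664), 0.9886001944541931)
blank 0.58 board [ 46.6 -53.1]
button_nose 0.6 board [-19.6   3.8]
13.0167 [ 609.34328466 -157.67597224  237.51827681] [-0.50071452 -0.44181344  0.37384945]
```

View pics/m6c.png

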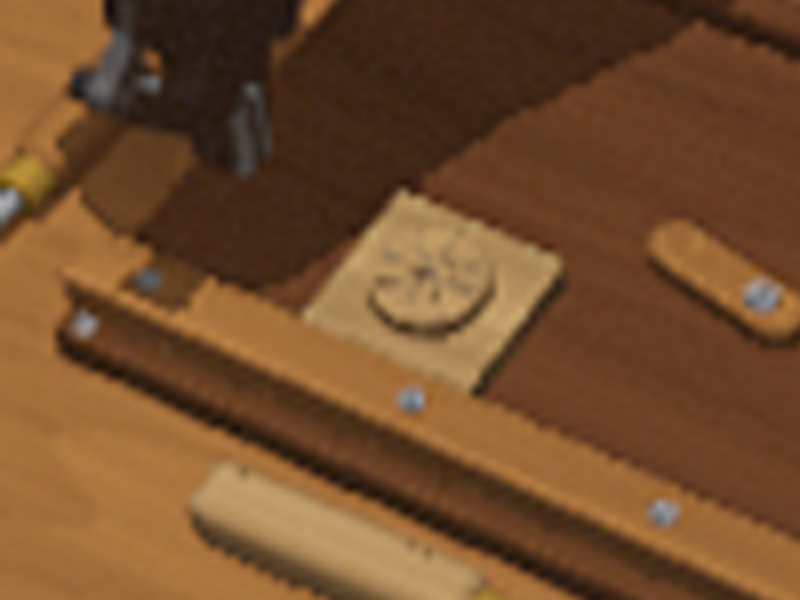

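Request:
{"fn": "move_arm", "kwargs": {
  "commands": [
    {"delta_pos": [0.3, 0.9, 0], "delta_rot": [0, 0, 0], "gripper": 1},
    {"delta_pos": [0, 0.8, 0], "delta_rot": [0, 0, 0], "gripper": 1},
    {"delta_pos": [0, 0.45, 0], "delta_rot": [0, 0, 0], "gripper": 1},
    {"delta_pos": [0, 0, 0], "delta_rot": [0, 0, 0], "gripper": 1},
    {"delta_pos": [0, 0, 0.4], "delta_rot": [0, 0, 0], "gripper": 1},
    {"delta_pos": [0, 0, 0.5], "delta_rot": [0, 0, 0], "gripper": 1},
    {"delta_pos": [0, 0, 0.3], "delta_rot": [0, 0, 0], "gripper": 1},
    {"delta_pos": [0, 0, 0.3], "delta_rot": [0, 0, 0], "gripper": 1},
    {"delta_pos": [0, 0, 0], "delta_rot": [0, 0, 0], "gripper": 1}
  ]
}}

```text
clock: 13.77
tcp_pos: [616.8, -126.4, 195.4]
orientation: [[1.0, 0.001, 0.013], [-0.013, 0.0, 1.0], [0.001, -1.0, 0.0]]
contact_force: [0.3, 0.6, -0.9]
gripper_width: -0.0
```

Request:
{"fn": "move_arm", "kwargs": {
  "commands": [
    {"delta_pos": [0.01, 0, 0.3], "delta_rot": [0, 0, 0], "gripper": 1},
    {"delta_pos": [0.01, 0, 0.4], "delta_rot": [0, 0, 0], "gripper": 1},
    {"delta_pos": [0.01, 0, 0.4], "delta_rot": [0, 0, 0], "gripper": 1},
    {"delta_pos": [0.01, 0, 0.4], "delta_rot": [0, 0, 0], "gripper": 1},
    {"delta_pos": [0.01, 0, 0.4], "delta_rot": [0, 0, 0], "gripper": 1},
    {"delta_pos": [0.01, 0, 0.4], "delta_rot": [0, 0, 0], "gripper": 1},
    {"delta_pos": [0.01, 0, 0.4], "delta_rot": [0, 0, 0], "gripper": 1},
    {"delta_pos": [0, 0, 0.2], "delta_rot": [0, 0, 0], "gripper": 1},
    {"delta_pos": [0, 0, 0], "delta_rot": [0, 0, 0], "gripper": 1}
  ]
}}

```text
clock: 14.52
tcp_pos: [618.9, -68.9, 194.7]
orientation: [[1.0, -0.0, 0.013], [-0.013, 0.0, 1.0], [-0.0, -1.0, 0.0]]
contact_force: [0.2, -0.3, -0.5]
gripper_width: 0.1
```

```bash
python3 look.py m7; python3 -c "
import cv2
a=cv2.imread('pics/m7.png')[150:500,40:500];cv2.imwrite('pics/m7c.png',cv2.resize(a,None,fx=1.7,fy=1.7))"
```

```text
blank 0.78 ((610.6712646484375, -18.013614654541016), (72.76555633544922, 67.2801284790039), 89.4815673828125)
blank 0.62 board [53.1  5.3]
button_nose 0.45 board [-19.1   2.1]
button_nose 0.21 board [13.3 16.5]
14.7167 [618.88869692 -70.35863155 194.73128632] [-0.13101137 -0.5740007  -0.34840181]
```

View pics/m7c.png

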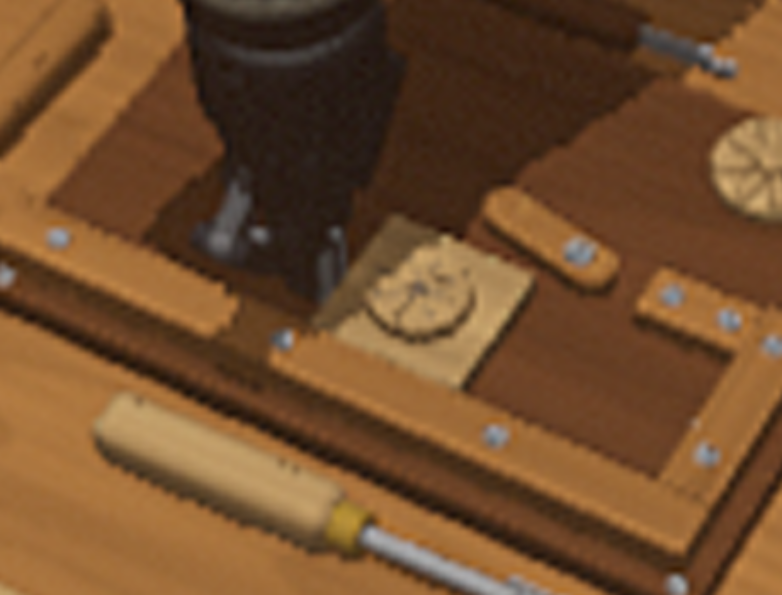

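Request:
{"fn": "move_arm", "kwargs": {
  "commands": [
    {"delta_pos": [0, 0, 0.2], "delta_rot": [0, 0, 0], "gripper": 1},
    {"delta_pos": [0.01, 0, 0.4], "delta_rot": [0, 0, 0], "gripper": 1},
    {"delta_pos": [0.01, 0, 0.4], "delta_rot": [0, 0, 0], "gripper": 1},
    {"delta_pos": [0.01, 0, 0.4], "delta_rot": [0, 0, 0], "gripper": 1},
    {"delta_pos": [0.01, 0, 0.4], "delta_rot": [0, 0, 0], "gripper": 1},
    {"delta_pos": [0.01, 0, 0.4], "delta_rot": [0, 0, 0], "gripper": 1},
    {"delta_pos": [0.01, 0, 0.4], "delta_rot": [0, 0, 0], "gripper": 1},
    {"delta_pos": [0.01, 0, 0.4], "delta_rot": [0, 0, 0], "gripper": 1},
    {"delta_pos": [0.01, 0, 0.4], "delta_rot": [0, 0, 0], "gripper": 1},
    {"delta_pos": [0, 0, 0.3], "delta_rot": [0, 0, 0], "gripper": 1},
    {"delta_pos": [0, 0, 0.2], "delta_rot": [0, 0, 0], "gripper": 1},
    {"delta_pos": [0, 0, 0], "delta_rot": [0, 0, 0], "gripper": 1}
  ]
}}

```text
clock: 15.72
tcp_pos: [621.6, 8.8, 194.7]
orientation: [[1.0, 0.0, 0.014], [-0.014, 0.0, 1.0], [0.0, -1.0, 0.0]]
contact_force: [0.2, -0.2, 0.1]
gripper_width: -0.1
```

Request:
{"fn": "move_arm", "kwargs": {
  "commands": [
    {"delta_pos": [0, 0, 0.15], "delta_rot": [0, 0, 0], "gripper": 1},
    {"delta_pos": [0, 0, 0.15], "delta_rot": [0, 0, 0], "gripper": 1},
    {"delta_pos": [0, 0, 0.1], "delta_rot": [0, 0, 0], "gripper": 1},
    {"delta_pos": [0, 0, 0], "delta_rot": [0, 0, 0], "gripper": 1}
  ]
}}

```text
clock: 16.05
tcp_pos: [621.7, 16.1, 194.7]
orientation: [[1.0, 0.0, 0.014], [-0.014, 0.0, 1.0], [0.0, -1.0, 0.0]]
contact_force: [-0.3, 0.3, 0.2]
gripper_width: 0.0
```

Request:
{"fn": "move_arm", "kwargs": {
  "commands": [
    {"delta_pos": [0, 0, 0.1], "delta_rot": [0, 0, 0], "gripper": 1},
    {"delta_pos": [0, 0, 0.1], "delta_rot": [0, 0, 0], "gripper": 1},
    {"delta_pos": [0, 0, 0.1], "delta_rot": [0, 0, 0], "gripper": 1},
    {"delta_pos": [0, 0, 0], "delta_rot": [0, 0, 0], "gripper": 1}
  ]
}}

```text
clock: 16.38
tcp_pos: [621.8, 22.3, 194.7]
orientation: [[1.0, -0.0, 0.014], [-0.014, 0.0, 1.0], [-0.0, -1.0, 0.0]]
contact_force: [0.1, -0.0, -0.5]
gripper_width: 0.2
```

Request:
{"fn": "move_arm", "kwargs": {
  "commands": [
    {"delta_pos": [0, 0, 0.08], "delta_rot": [0, 0, 0], "gripper": 1},
    {"delta_pos": [0, 0, 0.08], "delta_rot": [0, 0, 0], "gripper": 1},
    {"delta_pos": [0, 0, 0], "delta_rot": [0, 0, 0], "gripper": 1}
  ]
}}

```text
clock: 16.63
tcp_pos: [621.8, 25.0, 194.7]
orientation: [[1.0, -0.0, 0.015], [-0.015, -0.001, 1.0], [-0.0, -1.0, -0.001]]
contact_force: [-0.8, -2.7, 0.1]
gripper_width: 0.1
```

Request:
{"fn": "move_arm", "kwargs": {
  "commands": [
    {"delta_pos": [0, 0, 0.06], "delta_rot": [0, 0, 0], "gripper": 1},
    {"delta_pos": [0, 0, 0.06], "delta_rot": [0, 0, 0], "gripper": 1},
    {"delta_pos": [0, 0, 0], "delta_rot": [0, 0, 0], "gripper": 1}
  ]
}}

```text
clock: 16.88
tcp_pos: [621.9, 25.8, 194.8]
orientation: [[1.0, -0.0, 0.016], [-0.016, -0.005, 1.0], [-0.0, -1.0, -0.005]]
contact_force: [-1.4, -13.2, 0.7]
gripper_width: 0.0
```

```bash
python3 look.py m8; python3 -c "
import cv2
a=cv2.imread('pics/m8.png')[200:500,260:640];cv2.imwrite('pics/m8c.png',cv2.resize(a,None,fx=2,fy=2))"
```

```text
blank 0.74 board [ 53.7 130.5]
blank 0.68 board [56.2 98.8]
button_nose 0.5 board [-22.6   1.4]
17.0833 [621.84900933  25.69813343 194.75081382] [ -0.78288965 -12.73185636   0.54355976]
```

View pics/m8c.png

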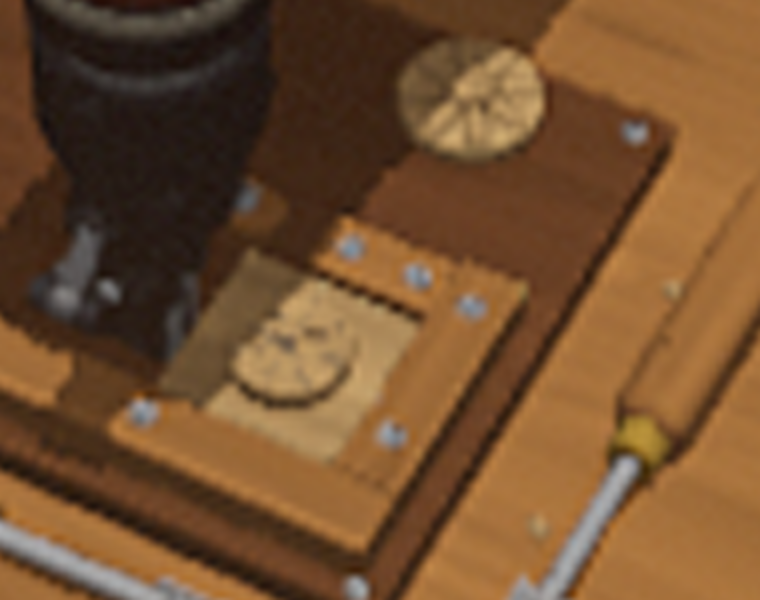

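Request:
{"fn": "move_arm", "kwargs": {
  "commands": [
    {"delta_pos": [0, 0, -0.3], "delta_rot": [0, 0, 0], "gripper": 1},
    {"delta_pos": [0, -0.2, -0.6], "delta_rot": [0, 0, 0], "gripper": 1},
    {"delta_pos": [0, -1, 0], "delta_rot": [0, 0, 0], "gripper": 1},
    {"delta_pos": [-0.5, -0.8, 0], "delta_rot": [0, 0, 0], "gripper": 1},
    {"delta_pos": [-1, 0, -0.2], "delta_rot": [0, 0, 0], "gripper": 1},
    {"delta_pos": [-1, 0, -0.2], "delta_rot": [0, 0, 0], "gripper": 1},
    {"delta_pos": [-1, 0, -0.2], "delta_rot": [0, 0, 0], "gripper": 1},
    {"delta_pos": [-1, 0, -0.2], "delta_rot": [0, 0, 0], "gripper": 1},
    {"delta_pos": [-0.85, 0, 0], "delta_rot": [0, 0, 0], "gripper": 1},
    {"delta_pos": [0, 0, 0], "delta_rot": [0, 0, 0], "gripper": 1},
    {"delta_pos": [0, 0, 0], "delta_rot": [0, 0, 0], "gripper": 1}
  ]
}}

```text
clock: 18.0
tcp_pos: [514.3, -5.3, 235.2]
orientation: [[1.0, 0.001, 0.015], [-0.015, 0.0, 1.0], [0.001, -1.0, 0.0]]
contact_force: [0.3, 0.2, 0.1]
gripper_width: -0.2
```

```bash
python3 look.py m9; python3 -c "
import cv2
a=cv2.imread('pics/m9.png')[170:500,220:640];cv2.imwrite('pics/m9c.png',cv2.resize(a,None,fx=1.8,fy=1.8))"
```

```text
blank 0.82 ((612.9701538085938, 70.516357421875), (69.32545471191406, 67.66410827636719), 89.5082015991211)
blank 0.68 board [ 51.4 100.6]
button_nose 0.69 board [-30.9 456.6]
button_nose 0.58 board [-22.2   4.7]
18.2 [515.42520458  -5.0824161  234.89302421] [-0.58164421 -0.06827255  0.39196424]
```

View pics/m9c.png

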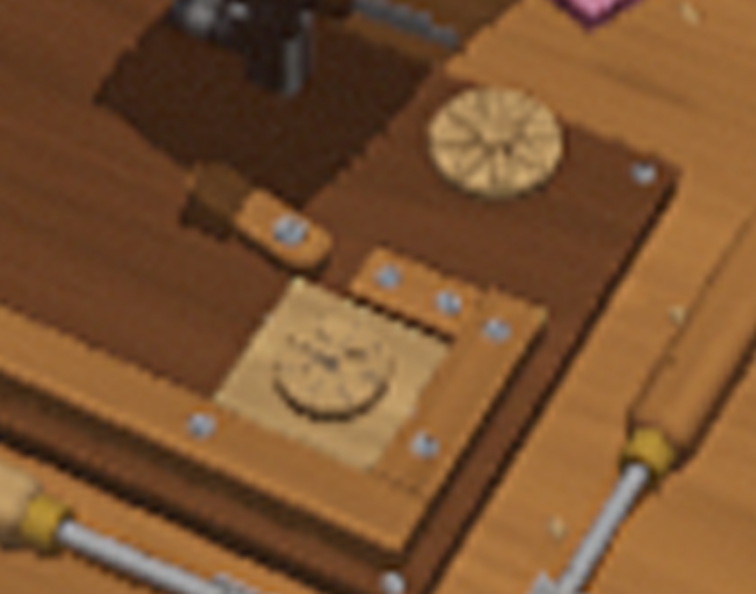

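Request:
{"fn": "move_arm", "kwargs": {
  "commands": [
    {"delta_pos": [0, 0.8, 0], "delta_rot": [0, 0, 0], "gripper": 1},
    {"delta_pos": [0, 0.8, 0], "delta_rot": [0, 0, 0], "gripper": 1},
    {"delta_pos": [0, 0.4, 0], "delta_rot": [0, 0, 0], "gripper": 1},
    {"delta_pos": [0, 0, 0], "delta_rot": [0, 0, 0], "gripper": 1},
    {"delta_pos": [0.35, 0, -0.1], "delta_rot": [0, 0, 0], "gripper": 1},
    {"delta_pos": [0.35, 0, -0.1], "delta_rot": [0, 0, 0], "gripper": 1},
    {"delta_pos": [0.35, 0, 0], "delta_rot": [0, 0, 0], "gripper": 1},
    {"delta_pos": [0.27, 0, -0.2], "delta_rot": [0, 0, 0], "gripper": 1},
    {"delta_pos": [0.28, 0, -0.2], "delta_rot": [0, 0, 0], "gripper": 1},
    {"delta_pos": [0, 0, 0], "delta_rot": [0, 0, 0], "gripper": 1}
  ]
}}

```text
clock: 19.03
tcp_pos: [547.7, -18.2, 195.1]
orientation: [[1.0, 0.002, 0.015], [-0.015, -0.0, 1.0], [0.002, -1.0, -0.0]]
contact_force: [-1.0, -0.8, 1.1]
gripper_width: 0.3
```

Request:
{"fn": "move_arm", "kwargs": {
  "commands": [
    {"delta_pos": [0.27, 0, -0.1], "delta_rot": [0, 0, 0], "gripper": 1},
    {"delta_pos": [0.27, 0, -0.03], "delta_rot": [0, 0, 0], "gripper": 1},
    {"delta_pos": [0.27, 0, 0], "delta_rot": [0, 0, 0], "gripper": 1},
    {"delta_pos": [0.28, 0, 0.08], "delta_rot": [0, 0, 0], "gripper": 1},
    {"delta_pos": [0.28, 0, 0.1], "delta_rot": [0, 0, 0], "gripper": 1},
    {"delta_pos": [0.28, 0, 0.13], "delta_rot": [0, 0, 0], "gripper": 1},
    {"delta_pos": [0.25, 0, 0.2], "delta_rot": [0, 0, 0], "gripper": 1},
    {"delta_pos": [0.2, 0, 0.25], "delta_rot": [0, 0, 0], "gripper": 1},
    {"delta_pos": [0.1, 0, 0.2], "delta_rot": [0, 0, 0], "gripper": 1},
    {"delta_pos": [0, 0, 0], "delta_rot": [0, 0, 0], "gripper": 1}
  ]
}}

```text
clock: 19.87
tcp_pos: [591.1, -0.4, 194.8]
orientation: [[1.0, 0.001, 0.013], [-0.013, 0.0, 1.0], [0.001, -1.0, 0.0]]
contact_force: [0.4, -0.1, 0.4]
gripper_width: -0.2
```

Request:
{"fn": "move_arm", "kwargs": {
  "commands": [
    {"delta_pos": [0.1, 0, 0.1], "delta_rot": [0, 0, 0], "gripper": 1},
    {"delta_pos": [0, 0, 0.05], "delta_rot": [0, 0, 0], "gripper": 1},
    {"delta_pos": [0, 0, 0], "delta_rot": [0, 0, 0], "gripper": 1}
  ]
}}

```text
clock: 20.12
tcp_pos: [592.7, 1.7, 194.8]
orientation: [[1.0, 0.001, 0.014], [-0.014, 0.0, 1.0], [0.001, -1.0, 0.0]]
contact_force: [-0.1, 0.3, 0.9]
gripper_width: -0.2
```

Request:
{"fn": "move_arm", "kwargs": {
  "commands": [
    {"delta_pos": [0, 0, 0.05], "delta_rot": [0, 0, 0], "gripper": 1},
    {"delta_pos": [0, 0, 0.05], "delta_rot": [0, 0, 0], "gripper": 1},
    {"delta_pos": [0, 0, 0], "delta_rot": [0, 0, 0], "gripper": 1}
  ]
}}

```text
clock: 20.37
tcp_pos: [592.7, 2.8, 194.9]
orientation: [[1.0, 0.001, 0.015], [-0.015, -0.002, 1.0], [0.001, -1.0, -0.002]]
contact_force: [0.5, -6.1, 0.8]
gripper_width: -0.2
```

Request:
{"fn": "move_arm", "kwargs": {
  "commands": [
    {"delta_pos": [0, 0, 0.05], "delta_rot": [0, 0, 0], "gripper": 1},
    {"delta_pos": [0, 0, 0], "delta_rot": [0, 0, 0], "gripper": 1},
    {"delta_pos": [0, 0, 0], "delta_rot": [0, 0, 0], "gripper": 1}
  ]
}}

```text
clock: 20.62
tcp_pos: [592.7, 3.2, 194.9]
orientation: [[1.0, 0.0, 0.016], [-0.016, -0.004, 1.0], [0.001, -1.0, -0.004]]
contact_force: [0.6, -9.8, 0.1]
gripper_width: -0.2
```

Request:
{"fn": "move_arm", "kwargs": {
  "commands": [
    {"delta_pos": [0, 0, -0.2], "delta_rot": [0, 0, 0], "gripper": 1},
    {"delta_pos": [0, 0, -0.6], "delta_rot": [0, 0, 0], "gripper": 1},
    {"delta_pos": [0, -0.3, -1], "delta_rot": [0, 0, 0], "gripper": 1},
    {"delta_pos": [0, -1, -1], "delta_rot": [0, 0, 0], "gripper": 1},
    {"delta_pos": [-0.5, -1, -1], "delta_rot": [0, 0, 0], "gripper": 1},
    {"delta_pos": [-1, -1, -1], "delta_rot": [0, 0, 0], "gripper": 1},
    {"delta_pos": [-1, -1, -1], "delta_rot": [0, 0, 0], "gripper": 1},
    {"delta_pos": [-1, -1, -1], "delta_rot": [0, 0, 0], "gripper": 1},
    {"delta_pos": [-1, 0, -1], "delta_rot": [0, 0, 0], "gripper": 1},
    {"delta_pos": [0, 0, 0], "delta_rot": [0, 0, 0], "gripper": 1},
    {"delta_pos": [0, 0, 0], "delta_rot": [0, 0, 0], "gripper": 1}
  ]
}}

```text
clock: 21.53
tcp_pos: [499.5, -151.4, 301.2]
orientation: [[1.0, 0.001, 0.017], [-0.017, 0.0, 1.0], [0.001, -1.0, 0.0]]
contact_force: [0.2, -0.1, 0.9]
gripper_width: -0.2
```

```bash
python3 look.py m10; python3 - <<'E'
from h import *
b,_=arm.capture("top")
a=cv2.resize(cv2.imread('pics/m10.png')[170:500,240:640],(400,330))
b=cv2.resize(b[145:225,210:310,::-1],(400,320),interpolation=cv2.INTER_CUBIC);b=cv2.copyMakeBorder(b,0,10,0,0,0)
cv2.imwrite('pics/m10c.png',np.hstack([a,b]))
for r in arm.regions_of("blank","top")[:4]:
    m=r["pixels"].astype(np.uint8);c,_=cv2.findContours(m,0,1);c=max(c,key=cv2.contourArea)[:,0,:]
    print(cv2.minAreaRect(np.array([px2w("top",p,z=32)[:2] for p in c],np.float32)))
E
```

```text
blank 0.68 ((612.0236206054688, 71.2747802734375), (68.90386962890625, 65.94812774658203), 88.21614074707031)
blank 0.83 board [46.8 90.6]
blank 0.59 board [38.8 50.1]
button_nose 0.55 board [47.  55.2]
button_nose 0.47 board [ 4.4 45.8]
button_nose 0.25 board [ 60.7 100.7]
21.7333 [ 500.70010331 -149.70592293  300.36859639] [ 0.64372589 -0.26932035 -0.38803521]
((612.9028930664062, 69.01513671875), (66.60196685791016, 68.8770980834961), 0.3120981752872467)
((336.3309326171875, 53.32354736328125), (69.144287109375, 69.14877319335938), 67.30398559570312)
```

View pics/m10c.png

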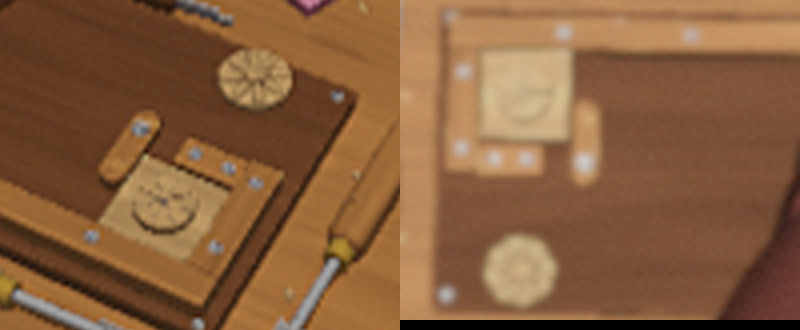

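```bash
python3 - <<'E'
from fitb import *
for n in("top","scene"):
    im=arm.capture(n)[0][...,0]
    xs=np.arange(560,664,2.);ys=np.arange(62,98,1.)
    print(n,"z32 across x");print([(int(x),int(g)) for x,g in zip(xs,ortho(n,im,32,xs,ys).mean(1))])
    ys2=np.arange(20,120,2.);xs2=np.arange(590,600,1.)
    print(n,"along y");print([(int(y),int(g)) for y,g in zip(ys2,ortho(n,im,32,xs2,ys2).mean(0))])
E
```

```text
top z32 across x
[(560, 200), (562, 200), (564, 201), (566, 202), (568, 200), (570, 196), (572, 185), (574, 173), (576, 162), (578, 168), (580, 179), (582, 192), (584, 199), (586, 203), (588, 202), (590, 200), (592, 198), (594, 198), (596, 199), (598, 203), (600, 205), (602, 206), (604, 205), (606, 204), (608, 203), (610, 202), (612, 202), (614, 201), (616, 201), (618, 202), (620, 204), (622, 206), (624, 208), (626, 208), (628, 208), (630, 207), (632, 207), (634, 206), (636, 206), (638, 207), (640, 208), (642, 207), (644, 204), (646, 198), (648, 186), (650, 178), (652, 175), (654, 179), (656, 185), (658, 187), (660, 188), (662, 187)]
top along y
[(20, 200), (22, 200), (24, 198), (26, 195), (28, 191), (30, 180), (32, 172), (34, 170), (36, 178), (38, 190), (40, 200), (42, 206), (44, 209), (46, 208), (48, 208), (50, 207), (52, 204), (54, 201), (56, 198), (58, 196), (60, 195), (62, 195), (64, 195), (66, 194), (68, 193), (70, 192), (72, 193), (74, 194), (76, 195), (78, 198), (80, 199), (82, 201), (84, 202), (86, 204), (88, 205), (90, 207), (92, 209), (94, 209), (96, 209), (98, 206), (100,
[... 632 characters left out ...]
174), (644, 169), (646, 161), (648, 155), (650, 151), (652, 151), (654, 151), (656, 150), (658, 148), (660, 148), (662, 150)]
scene along y
[(20, 162), (22, 168), (24, 166), (26, 164), (28, 165), (30, 162), (32, 147), (34, 115), (36, 106), (38, 143), (40, 169), (42, 171), (44, 169), (46, 168), (48, 169), (50, 170), (52, 172), (54, 169), (56, 171), (58, 175), (60, 180), (62, 181), (64, 184), (66, 181), (68, 175), (70, 174), (72, 176), (74, 171), (76, 167), (78, 166), (80, 161), (82, 166), (84, 171), (86, 167), (88, 163), (90, 167), (92, 170), (94, 170), (96, 169), (98, 170), (100, 170), (102, 168), (104, 157), (106, 147), (108, 147), (110, 148), (112, 153), (114, 157), (116, 156), (118, 153)]
```

```bash
python3 -c "
from plant import arm
print(arm.finish_job())"
```

```text
the job is handed in; nothing more can be done
None
```

I pressed the blank flat against the fence, slid it along into the corner pocket against the end stop, and swung the turn-button round to its stop behind it. I handed the job in at about 22 s of the 58 s, with the arm clear of everything.

- **First press:** This failed. The tapered fingertips rode on the blank's upper edge and dragged it about 10 mm back off the fence. I lowered the tips and pressed again with 12 N, and that one held flush.
- **Pocket:** The push ended with 13 N against the end stop.
- **Button:** It met its stop with 10 N.

**Last checks:**
- **By touch and eye:** Contact came within about 1 mm of where I expected for both the pocket and the button. Both cameras showed a 5–6 mm gap at the keeper, where 5 mm was expected. No gap showed at the fence or the end stop, and the button stood across behind the blank.
- **By the networks:** The last point estimate put the blank at board (47, 91), where home is (50, 100). The earlier point estimate of (51, 101) and the outline fits from both cameras (within about 4 mm of home) disagreed with that, so I took it as an error.
- **Other objects:** The tools and the round carving looked undisturbed in the views I had.

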